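# Strip a salvaged power module for the parts racks

### The arm

A 7-joint arm with a two-finger parallel gripper is mounted at the origin on the work surface. World frame = base frame: x ahead of the robot, y to its left, z up, the work surface at z = 0. Lengths are in m, angles in rad, forces in N, time in s.
With the tool pointing down it reaches from about 0.4 to 0.85 m from the base axis. Payload 10.4 kg.
Tool frame: the origin (TCP) lies where the fingers leave the gripper's body, on its centre line; the fingertips stand 70 mm ahead of it and the grasp point (between the pads) lies 51 mm ahead of it; z points along the fingers, y is the direction in which the jaws open and shut (so a half turn about z gives the same grasp; the last joint's range is limited). The gripper opens to 87 mm and grips with 3 to 60 N. Pads are 19 mm wide; open, the fingers measure 117 mm over their backs; the gripper's body (75 mm by 190 mm) begins 51 mm behind the grasp point.
Start: joints at [-1.352, 0.332, -0.065, 1.46, 0.022, 1.35, -0.088], TCP at [0.15, 0.607, 0.292] pointing down, gripper open.
Joint ranges: [-2.6, 2.6], [-0.5, 2.12], [-1.47, 1.34], [0.16, 2.42], [-1.27, 4.41], [0.06, 2.06], [-2.6, 2.6]. Speed limits (rad/s): [2.22, 2.22, 2.79, 2.79, 3.14, 3.14, 3.14].

### API

Orientations are given as a unit quaternion [x, y, z, w].
In Python, from workcell import robot gives the robot as it stands. The module is installed in compiled form; this text tells all that it offers.
- The arm moves only by the tool apply_moves, never from a script. Its argument "commands" is a list of rows, each a list of 6 numbers: the shift along the tool's x, y, z as a fraction of full scale, then the turn, a rotation vector about the tool's x, y, z as a fraction of full scale. A call has 1 to 20 rows; each row is the pose to reach, as a shift and turn from the pose commanded when the call began, along the tool's axes at that moment, turning the shorter way round; what a row does not reach only later rows make up. Full scale, the value 1, is 0.5 m for a shift and 360 degrees for a turn. A row lasts 1/12 s, in which the tool goes at most 41.7 mm and 7.16 degrees, less where a joint would pass 70% of its speed; a pose out of reach is approached as far as the arm can. A call with a number of a shift or a turn outside -1 to 1 is refused whole. A call with a gripper value outside its range is refused whole. "gripper" is the gripper command: -1 is shut, 1 is fully open, values between are in proportion, set as the call begins (left out, the last holds). The fingers move at their own pace and stop on an object; the grip force is fixed at half the most. Time passes only in rows, so rows that repeat a pose let the fingers close. It gives the time, the measured TCP pose, the force and the opening at its end, in the units of the state.
- robot.get_obs(): the state, without advancing time (a new reading comes with each control period).
- robot.read_camera(name): name is "scene" or "top" or "wrist"; returns a dict with "frame" (384x512x3 uint8, red, green, blue), "vfov" (degrees; the focal length in pixels is half the picture's height over the tangent of half this angle, whatever the lens; pixels are square), "cx", "cy" (the principal point, pixels), "dist_coeffs" ([k1, k2, p1, p2, k3] as OpenCV has them; the pictures are not rectified), "rvec" (rotation vector, rad) and "tvec" (3), from world to camera coordinates, as OpenCV has them. Camera axes: x right, y down, z forward; pixel columns grow to the right and rows downward; lengths in m; the calibration is good to about 2 mm. A picture is of the moment at which its call begins. There is no depth.
- robot.job_done(): hands the job in, once; it reports no verdict.
The state is a dict: "time": time; "joint_positions": joint angles; "joint_vel": joint speeds; "joint_torque": joint torques, N m; "tcp_pos": TCP position; "orientation": TCP orientation; "contact_force": force on the tool from outside, world axes, zero at the start; "wrist_torque": the same for the moment, N m; "opening": finger opening in m.
Only numpy, scipy, OpenCV 4.12 (cv2) and the standard library are available. Lean on these libraries where they do the work, as an engineer would, in place of code of your own. Each camera call takes 0.05 s, during which the arm holds its last target. There are 200 camera calls.

### The job

Take apart the power module with the green board in the white case, in reverse order of assembly: first lift off its aluminium shield and set it, closed top up, on the free floor of the red tray for metal; then lift the green board out of the case and set it flat, parts up, on the free floor of the black crate. Set both down gently, do not drop them; the module with the brown board in the blue case is not the one.

Things in the scene. Friction and masses are not known exactly. Their poses are not given: they have to be found in the camera images.
- shield (a point): Centre (half-way up) of the green module's loose aluminium shield: box open below, closed top with 5 dark slots, 48 mm along x, 58 along y, 52 tall, walls 3, 70 g, z up. It stands on the green board over a transformer with 5 mm of play and lifts straight up. Grip across the 48 mm; its centre is 26 mm above the board, 17 above the case rim. The shield on the brown board is not wanted.
- core (a point): Centre of the yellow transformer fixed mid-board, hidden by the shield at first: grip here, across x. 32 mm along x, 40 along y, 46 tall. Green board 140 (x) by 80 (y) by 4 mm, underside 27 mm below this point, 0.22 kg, z up; other parts up to 12 mm tall stand 18 mm or more off its x centre line. Lies loose in a fixed white case, 160 by 100, 18 tall, walls and floor 5; lifts straight up.
- tray_spot (a point): Point on the floor, mid free part, of the fixed red tray: 220 mm along x, 190 along y, 40 tall, floor and walls 5. It lies 25 mm to -x of the tray's centre. Heat sinks fill the far (+x) end; free floor reaches 80 mm to -x and +x and 90 mm to either side in y. Axes along the tray's sides, z up.
- crate_spot (a point): Point on the floor, mid free part, of the fixed black slatted crate: 260 mm along x, 190 along y, 60 tall, floor and walls 5. It lies 22 mm to -x of the crate's centre. Boards on edge, 71 mm tall, fill the far (+x) end; free floor reaches 103 mm to -x, 98 to +x and 90 mm to either side in y. Axes along the crate's sides, z up.
Things that resemble listed ones, but are neither listed nor needed, are in the scene too. Leave any purple look-alike of the part that bears core alone.

How it is judged:
By the outcome, as a careful person would: the job done as asked, in the order asked, and still so for the second after the job is handed in, with the robot touching nothing.
It also fails if it takes over 59 s, if anything falls off the work surface, if the arm or the gripper's body presses on something with over 40 N, if the wrist force passes 120 N, or if a joint passes its speed limit or range.

## Working session

There is one attempt and no reset: what is moved stays moved. The work goes in short steps, Python scripts to look and compute and a tool call to move; the robot and the scene stay as the last step left them, time stands still between calls to the robot, and variables do not carry over. Pictures are saved under pics/ and viewed, about 8 in all and at most 12, crops included, and the job is handed in when it is done.

Besides the shell and the picture viewer there is one more tool, called after "Call:" as name(argument=value, ...), one argument or row to a line, values as JSON. apply_moves: Moves the arm, as the interface text tells. Its arguments: {"type":"object","properties":{"commands":{"type":"array"},"gripper":{"type":"number"}},"required":["commands"]}

```bash
mkdir -p pics; cat > h.py <<'E'
import numpy as np, cv2
from workcell import robot
from scipy.spatial.transform import Rotation as R
def cam(n,save=None):
    c=robot.read_camera(n)
    if save: cv2.imwrite('pics/'+save,c['frame'][:,:,::-1])
    f=192/np.tan(np.radians(c['vfov']/2)); c['K']=np.array([[f,0,c['cx']],[0,f,c['cy']],[0,0,1.]])
    c['d']=np.array(c['dist_coeffs'],float); c['rvec']=np.array(c['rvec'],float); c['tvec']=np.array(c['tvec'],float)
    return c
def toz(c,px,z):
    u=cv2.undistortPoints(np.array(px,float).reshape(-1,1,2),c['K'],c['d']).reshape(-1,2)
    Rm=cv2.Rodrigues(c['rvec'])[0]; o=-Rm.T@c['tvec'].ravel()
    d=np.c_[u,np.ones(len(u))]@Rm
    return o+d*((z-o[2])/d[:,2])[:,None]
def proj(c,P):
    return cv2.projectPoints(np.array(P,float).reshape(-1,1,3),c['rvec'],c['tvec'],c['K'],c['d'])[0].reshape(-1,2)
E
python3 - <<'E'
from h import *
import pickle
D={}
for n in('scene','top'):
    D[n]=cam(n); c=D[n]; Rm=cv2.Rodrigues(c['rvec'])[0]; print(n,c['K'][0,0],c['d'],-Rm.T@c['tvec'].ravel())
    
pickle.dump(D,open('d0.pkl','wb'))
for n in D: cv2.imwrite(f'pics/{n}0.png',cv2.resize(D[n]['frame'][:,:,::-1],None,fx=1.5,fy=1.5))
print(robot.get_obs())
E
```

```text
scene 347.87629504970766 [-0.05318122  0.          0.          0.          0.        ] [0.81736649 0.15664005 0.77194337]
top 354.1122784821316 [-0.08313716  0.          0.          0.          0.        ] [ 0.23387052 -0.01639269  0.84812215]
{'time': 0.1, 'joint_positions': array([-1.35158898,  0.33281578, -0.06470594,  1.46083382,  0.02154898,
        1.34989781, -0.0884929 ]), 'joint_vel': array([ 0.00120009, -0.00147867,  0.00074043, -0.00226698,  0.00145167,
       -0.00053349,  0.00015172]), 'joint_torque': array([ 7.52890646e-04, -6.24546361e+01,  2.43429939e-02, -3.90722144e+01,
       -6.12749881e-02,  3.64918553e-02,  1.49625055e-05]), 'tcp_pos': array([0.14958337, 0.60657844, 0.29154023]), 'orientation': array([ 1.20599269e-01,  9.92701072e-01, -6.26939504e-04, -7.39958213e-05]), 'contact_force': array([-0.22830124, -0.21710293,  0.36523613]), 'wrist_torque': array([ 0.02224667, -0.05247301,  0.03932779]), 'opening': 0.08687868958218478}
```

View pics/scene0.png

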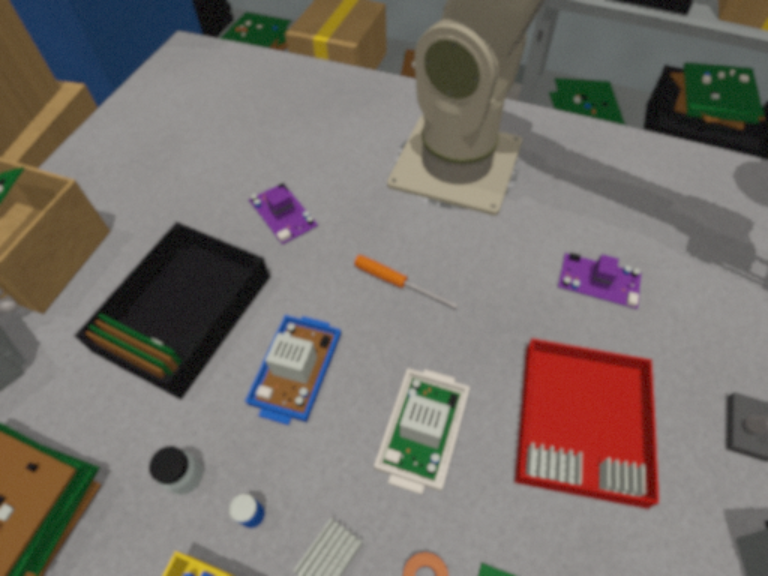

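View pics/top0.png

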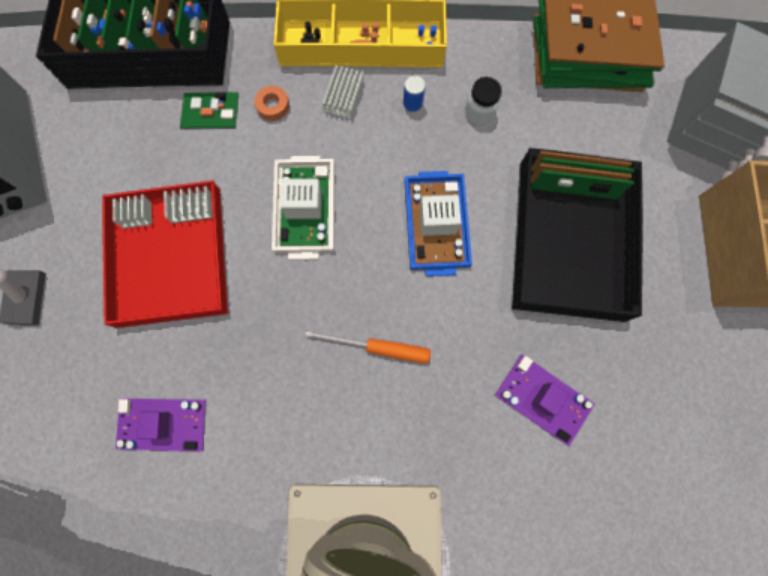

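The candidates are the shield in the white case with the green board (top0 at about 300,198), which is the one wanted, and the shield in the blue case with the brown board (440,213), which is not. The purple boards at (160,425) and (545,400) are to be left alone. The tray is at (165,255) and the crate at (578,235).

```bash
python3 - <<'E'
from h import *
import pickle
D=pickle.load(open('d0.pkl','rb'))
a=D['top']['frame'][95:180,170:235,::-1]; b=D['scene']['frame'][240:332,245:317,::-1]
o=np.zeros((560,800,3),np.uint8)
A=cv2.resize(a,None,fx=6,fy=6,interpolation=2);B=cv2.resize(b,None,fx=5.5,fy=5.5,interpolation=2)
o[:510,:390]=A;o[:B.shape[0],400:400+B.shape[1]]=B;cv2.imwrite('pics/crop1.png',o)
c=D['top']
def fit(p,z):
    P=toz(c,np.array(p)/1.5,z)[:,:2]  # order TL,TR,BR,BL in image ; TL=+x+y
    e=P[0]+P[1]-P[2]-P[3]; yaw=np.arctan2(e[1],e[0]); print(P.round(3).tolist(),'ctr',P.mean(0),'yaw',np.degrees(yaw),'L',np.linalg.norm(e)/2,'W',np.linalg.norm(P[0]+P[3]-P[1]-P[2])/2)
    return P.mean(0),yaw
for n,p,z,off in(('tray',[(103,190),(217,182),(228,316),(105,326)],.04,.025),('crate',[(527,150),(641,160),(641,320),(513,308)],.06,.022)):
    m,y=fit(p,z); print(n,m-off*np.array([np.cos(y),np.sin(y)]))
fit([(275,158),(334,159),(334,251),(272,252)],.018)
E
```

```text
[[0.58, 0.444], [0.594, 0.251], [0.37, 0.216], [0.352, 0.411]] ctr [0.47401395 0.33036858] yaw 8.47006127289425 L 0.2284575898020343 W 0.19528531788426468
tray [0.44928663 0.32668627]
[[0.647, -0.258], [0.636, -0.449], [0.368, -0.421], [0.384, -0.222]] ctr [ 0.50875226 -0.33749634] yaw -6.766889946661739 L 0.26717315931874436 W 0.19588037427437077
crate [ 0.48690551 -0.33490408]
[[0.648, 0.161], [0.647, 0.061], [0.484, 0.056], [0.481, 0.157]] ctr [0.56476681 0.10858233] yaw 1.6511139351771993 L 0.165170568320388 W 0.10106651264565569
```

View pics/crop1.png

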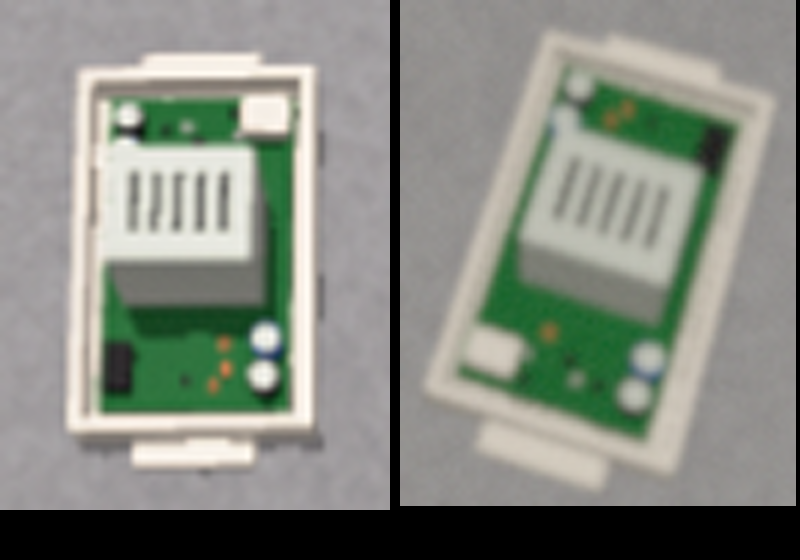

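The crop shows the green board in the white case. Its shield top is at crop (108–250, 147–260), and the case and shield line up between the two views. Next I triangulate.

```bash
python3 - <<'E'
from h import *
import pickle
D=pickle.load(open('d0.pkl','rb'))
def un(p,s,o): return (np.array(p,float)+.5)/s-.5+np.array(o)
T=lambda p:un(p,6,(170,95)); S=lambda p:un(np.array(p)-[400,0],5.5,(245,240)); F=lambda p:un(p,1.5,(0,0))
def tri(a,b):
    P=[np.c_[cv2.Rodrigues(D[n]['rvec'])[0],D[n]['tvec'].ravel()] for n in('top','scene')]
    u=[cv2.undistortPoints(x.reshape(-1,1,2),D[n]['K'],D[n]['d']).reshape(-1,2).T for x,n in((a,'top'),(b,'scene'))]
    X=cv2.triangulatePoints(P[0],P[1],*u);X=(X[:3]/X[3]).T
    e=X[0]+X[1]-X[2]-X[3];w=X[0]+X[3]-X[1]-X[2]
    print(X.round(3).tolist(),'ctr',X.mean(0).round(4),'yaw',np.degrees(np.arctan2(e[1],e[0])),np.degrees(np.arctan2(-w[0],w[1])),'L',np.linalg.norm(e)/2,'W',np.linalg.norm(w)/2)
tri(T([(108,147),(250,147),(250,260),(104,260)]),S([(665,288),(520,248),(562,132),(705,163)]))
tri(T([(80,68),(315,68),(314,432),(68,432)]),S([(675,472),(425,390),(545,35),(775,100)]))
tri(F([(103,190),(217,182),(228,316),(105,326)]),F([(657,502),(517,482),(528,341),(653,357)]))
tri(F([(527,150),(641,160),(641,320),(513,308)]),F([(180,394),(79,335),(178,224),(270,271)]))
E
```

```text
[[0.59, 0.14, 0.062], [0.592, 0.083, 0.057], [0.543, 0.082, 0.059], [0.54, 0.139, 0.067]] ctr [0.5664 0.1113 0.0612] yaw 1.0629082670911492 2.951211323318977 L 0.04979931539912317 W 0.05703675386551751
[[0.644, 0.163, 0.022], [0.646, 0.063, 0.019], [0.486, 0.058, 0.015], [0.484, 0.159, 0.019]] ctr [0.5652 0.1106 0.0184] yaw 1.6350172914217438 1.3166207777479344 L 0.16005832124529495 W 0.10046445688103217
[[0.575, 0.438, 0.053], [0.601, 0.258, 0.023], [0.374, 0.226, 0.016], [0.352, 0.415, 0.041]] ctr [0.4755 0.3341 0.0332] yaw 7.054174555033823 7.647672254285108 L 0.22713283808974427 W 0.18767827427065611
[[0.653, -0.254, 0.042], [0.63, -0.44, 0.068], [0.37, -0.426, 0.047], [0.392, -0.231, 0.02]] ctr [ 0.5112 -0.3379  0.0444] yaw -3.9974515775586386 -6.8605003614515745 L 0.2620808390278637 W 0.1938294318474142
```

```bash
cat >> h.py <<'E'
def cmd(p,az):
    """row for TCP at p, tool down, tool y at azimuth az (deg)"""
    o=robot.get_obs(); A=R.from_quat(o['orientation']); a=np.radians(az)
    y=np.array([np.cos(a),np.sin(a),0]); z=np.array([0,0,-1.]); B=R.from_matrix(np.c_[np.cross(y,z),y,z])
    print('t',o['time'],'tcp',o['tcp_pos'].round(4),'F',o['contact_force'].round(1),'open',round(o['opening'],4))
    print('row',(A.inv().apply(np.array(p)-o['tcp_pos'])/.5).round(4),((A.inv()*B).as_rotvec()/2/np.pi).round(4))
E
python3 - <<'E'
from h import *
cmd([.5655,.111,.25],1.5)
E
```

```text
t 0.1 tcp [0.1496 0.6066 0.2915] F [-0.2 -0.2  0.4] open 0.0869
row [-1.045 -0.763  0.084] [-2.000e-04  1.000e-04  2.074e-01]
```

Call:
apply_moves(
  commands=[
    [-0.9, -0.66, 0.08, 0, 0, 0.207],
    [-0.9, -0.66, 0.08, 0, 0, 0.207],
    [-0.9, -0.66, 0.08, 0, 0, 0.207],
    [-0.9, -0.66, 0.08, 0, 0, 0.207],
    [-0.9, -0.66, 0.08, 0, 0, 0.207],
    [-0.9, -0.66, 0.08, 0, 0, 0.207],
    [-0.9, -0.66, 0.08, 0, 0, 0.207],
    [-0.9, -0.66, 0.08, 0, 0, 0.207],
    [-0.9, -0.66, 0.08, 0, 0, 0.207],
    [-0.9, -0.66, 0.08, 0, 0, 0.207],
    [-0.9, -0.66, 0.08, 0, 0, 0.207],
    [-0.9, -0.66, 0.08, 0, 0, 0.207],
    [-0.9, -0.66, 0.08, 0, 0, 0.207],
    [-0.9, -0.66, 0.08, 0, 0, 0.207],
    [-0.9, -0.66, 0.08, 0, 0, 0.207],
    [-0.9, -0.66, 0.08, 0, 0, 0.207],
    [-0.9, -0.66, 0.08, 0, 0, 0.207],
    [-0.9, -0.66, 0.08, 0, 0, 0.207],
  ],
  gripper=1,
)

```text
time: 1.6
tcp_pos: [0.5068, 0.1801, 0.2521]
orientation: [0.696, 0.718, -0.0, -0.0]
contact_force: [-0.1, 0.6, 0.1]
opening: 0.087
```

```bash
python3 - <<'E'
from h import *
cmd([.5655,.111,.22],1.5)
c=cam('wrist'); Rm=cv2.Rodrigues(c['rvec'])[0]; print(-Rm.T@c['tvec'].ravel(),Rm,proj(c,[[.566,.111,.061]]))
E
```

```text
t 1.6 tcp [0.5068 0.1801 0.2521] F [-0.1  0.6  0.1] open 0.087
row [-0.1418  0.1132  0.0642] [-0.0001 -0.0001  0.0007]
[0.50494177 0.24703403 0.34508544] [[ 9.99534640e-01  3.04975218e-02  6.36370476e-04]
 [ 2.93514088e-02 -9.67233772e-01  2.52185102e-01]
 [ 8.30653966e-03 -2.52049067e-01 -9.67678805e-01]] [[312.50130142 248.506405  ]]
```

Call:
apply_moves(
  commands=[
    [-0.142, 0.113, 0.064, 0, 0, 0.0007],
    [-0.142, 0.113, 0.064, 0, 0, 0.0007],
    [-0.142, 0.113, 0.064, 0, 0, 0.0007],
    [-0.142, 0.113, 0.064, 0, 0, 0.0007],
    [-0.142, 0.113, 0.064, 0, 0, 0.0007],
    [-0.142, 0.113, 0.064, 0, 0, 0.0007],
  ],
)

```text
time: 2.15
tcp_pos: [0.5656, 0.111, 0.2204]
orientation: [0.698, 0.716, 0.0, -0.0]
contact_force: [0.1, 0.6, -0.2]
opening: 0.087
```

```bash
python3 - <<'E'
from h import *
import pickle
cmd([.5655,.111,.091],1.5)
c=cam('wrist');pickle.dump(c,open('w1.pkl','wb'));im=c['frame'][:,:,::-1].copy()
a=np.radians(1.5)
for sx in(-.024,.024):
  for sy in(-.029,.029):
    P=[.566+sx*np.cos(a)-sy*np.sin(a),.111+sx*np.sin(a)+sy*np.cos(a),.061]
    p=proj(c,[P])[0];print(sx,sy,p.round(1));cv2.drawMarker(im,tuple(int(round(v)) for v in p),(0,0,255),0,7)
cv2.imwrite('pics/w1.png',cv2.resize(im,None,fx=1.5,fy=1.5))
E
```

```text
t 2.15 tcp [0.5656 0.111  0.2204] F [ 0.1  0.6 -0.2] open 0.087
row [-2.000e-04 -1.000e-04  2.589e-01] [-0.     -0.0001 -0.    ]
-0.024 -0.029 [231.7 221.9]
-0.024 0.029 [230.2 158. ]
0.024 -0.029 [284.8 221.9]
0.024 0.029 [286.4 158. ]
```

View pics/w1.png

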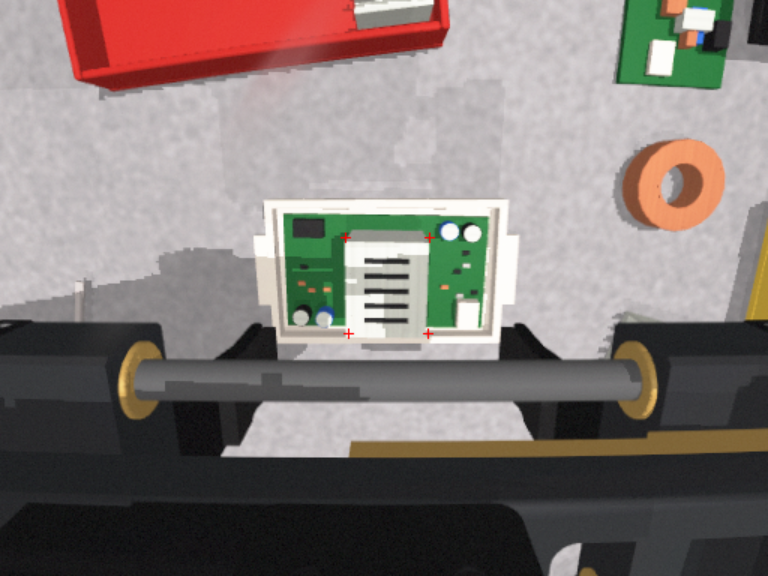

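The wrist view agrees: the shield top is at (345–428, 241–339) in 1.5x pixels, about 2–3 mm further to -y than the markers. I'll descend with that correction.

Call:
apply_moves(
  commands=[
    [-0.005, 0, 0.08, 0, 0, 0],
    [-0.005, 0, 0.14, 0, 0, 0],
    [-0.005, 0, 0.18, 0, 0, 0],
    [-0.005, 0, 0.21, 0, 0, 0],
    [-0.005, 0, 0.235, 0, 0, 0],
    [-0.005, 0, 0.25, 0, 0, 0],
    [-0.005, 0, 0.258, 0, 0, 0],
    [-0.005, 0, 0.258, 0, 0, 0],
    [-0.005, 0, 0.258, 0, 0, 0],
  ],
)

```text
time: 2.95
tcp_pos: [0.5665, 0.1072, 0.092]
orientation: [0.698, 0.716, 0.001, 0.0]
contact_force: [1.0, 0.2, -0.6]
opening: 0.087
```

Call:
apply_moves(
  commands=[
    [0, 0, 0, 0, 0, 0],
    [0, 0, 0, 0, 0, 0],
    [0, 0, 0, 0, 0, 0],
    [0, 0, 0, 0, 0, 0],
    [0, 0, 0, 0, 0, 0],
    [0, 0, 0, 0, 0, 0],
    [0, 0, 0, 0, 0, 0],
    [0, 0, 0, 0, 0, 0],
    [0, 0, 0, 0, 0, 0],
    [0, 0, 0, 0, 0, 0],
  ],
  gripper=-1,
)

```text
time: 3.78
tcp_pos: [0.5661, 0.1068, 0.0912]
orientation: [0.699, 0.716, -0.0, -0.0]
contact_force: [-0.3, 0.5, 1.1]
opening: 0.0474
```

Gripped: the opening reads 47.4 mm. Lifting straight up.

Call:
apply_moves(
  commands=[
    [0, 0, -0.01, 0, 0, 0],
    [0, 0, -0.03, 0, 0, 0],
    [0, 0, -0.055, 0, 0, 0],
    [0, 0, -0.085, 0, 0, 0],
    [0, 0, -0.12, 0, 0, 0],
    [0, 0, -0.16, 0, 0, 0],
    [0, 0, -0.2, 0, 0, 0],
    [0, 0, -0.24, 0, 0, 0],
    [0, 0, -0.26, 0, 0, 0],
    [0, 0, -0.26, 0, 0, 0],
  ],
)

```text
time: 4.62
tcp_pos: [0.5673, 0.1069, 0.2245]
orientation: [0.699, 0.715, 0.002, 0.001]
contact_force: [0.1, -0.9, -1.2]
opening: 0.0475
```

```bash
python3 - <<'E'
from h import *
cmd([.450,.328,.22],8)
c=cam('scene');im=c['frame'][:,:,::-1]
cv2.imwrite('pics/s2.png',cv2.resize(im[60:340,150:450],None,fx=2,fy=2))
E
```

```text
t 4.6167 tcp [0.5673 0.1069 0.2245] F [ 0.1 -0.9 -1.2] open 0.0475
row [ 0.4475 -0.224   0.0088] [ 0.0008 -0.0003 -0.0184]
```

View pics/s2.png

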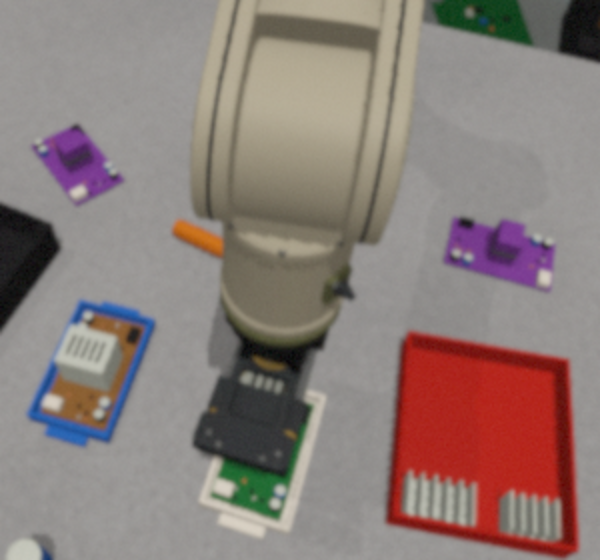

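The board stayed in the case and the shield is held at a safe height. Carrying it to the tray.

Call:
apply_moves(
  commands=[
    [0.03, -0.015, 0, 0, 0, 0],
    [0.08, -0.04, 0, 0, 0, -0.003],
    [0.14, -0.07, 0, 0, 0, -0.006],
    [0.2, -0.1, 0, 0, 0, -0.009],
    [0.26, -0.13, 0, 0, 0, -0.012],
    [0.32, -0.16, 0, 0, 0, -0.015],
    [0.38, -0.19, 0, 0, 0, -0.0185],
    [0.42, -0.21, 0, 0, 0, -0.0185],
    [0.4475, -0.224, 0, 0, 0, -0.0185],
    [0.4475, -0.224, 0, 0, 0, -0.0185],
    [0.4475, -0.224, 0, 0, 0, -0.0185],
    [0.4475, -0.224, 0, 0, 0, -0.0185],
  ],
)

```text
time: 5.67
tcp_pos: [0.449, 0.3267, 0.2204]
orientation: [0.656, 0.755, -0.001, 0.0]
contact_force: [-0.1, -1.1, -0.9]
opening: 0.0476
```

```bash
python3 - <<'E'
from h import *
cmd([.450,.328,.087],8)
c=cam('wrist');im=c['frame'][:,:,::-1].copy()
# bottom footprint of shield + tray free floor points
a=np.radians(8);q=lambda dx,dy,z:[.45+dx*np.cos(a)-dy*np.sin(a),.328+dx*np.sin(a)+dy*np.cos(a),z]
for P in [q(-.085,.095,.04),q(.135,.095,.04),q(-.085,-.095,.04),q(.135,-.095,.04),q(0,0,.005)]:
    p=proj(c,[P])[0];print(p.round());cv2.drawMarker(im,tuple(int(round(v)) for v in p),(255,255,0),0,9)
cv2.imwrite('pics/w2.png',im)
E
```

```text
t 5.6667 tcp [0.449  0.3267 0.2204] F [-0.1 -1.1 -0.9] open 0.0476
row [0.0027 0.0025 0.2669] [-0.0001  0.0002 -0.0001]
[162.  78.]
[412.  79.]
[177. 273.]
[389. 272.]
[259. 176.]
```

View pics/w2.png

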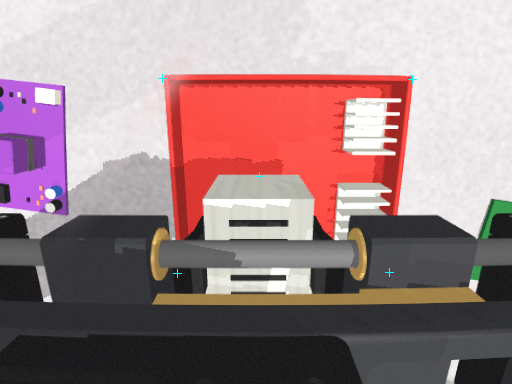

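Call:
apply_moves(
  commands=[
    [0.003, 0.0025, 0.02, 0, 0, 0],
    [0.003, 0.0025, 0.06, 0, 0, 0],
    [0.003, 0.0025, 0.11, 0, 0, 0],
    [0.003, 0.0025, 0.16, 0, 0, 0],
    [0.003, 0.0025, 0.2, 0, 0, 0],
    [0.003, 0.0025, 0.23, 0, 0, 0],
    [0.003, 0.0025, 0.245, 0, 0, 0],
    [0.003, 0.0025, 0.255, 0, 0, 0],
    [0.003, 0.0025, 0.26, 0, 0, 0],
    [0.003, 0.0025, 0.26, 0, 0, 0],
    [0.003, 0.0025, 0.26, 0, 0, 0],
    [0.003, 0.0025, 0.26, 0, 0, 0],
  ],
)

```text
time: 6.72
tcp_pos: [0.4502, 0.3298, 0.0921]
orientation: [0.656, 0.755, 0.001, 0.0]
contact_force: [1.2, 0.5, -0.4]
opening: 0.0476
```

Call:
apply_moves(
  commands=[
    [0, 0, 0.002, 0, 0, 0],
    [0, 0, 0.004, 0, 0, 0],
    [0, 0, 0.006, 0, 0, 0],
    [0, 0, 0.006, 0, 0, 0],
    [0, 0, 0.006, 0, 0, 0],
  ],
)

```text
time: 7.13
tcp_pos: [0.4497, 0.3295, 0.0882]
orientation: [0.656, 0.755, -0.0, -0.0]
contact_force: [-0.0, 0.6, -1.4]
opening: 0.0479
```

Now 0.5 mm steps until contact.

Call:
apply_moves(
  commands=[
    [0, 0, 0.001, 0, 0, 0],
    [0, 0, 0.001, 0, 0, 0],
    [0, 0, 0.002, 0, 0, 0],
    [0, 0, 0.002, 0, 0, 0],
    [0, 0, 0.002, 0, 0, 0],
  ],
)

```text
time: 7.55
tcp_pos: [0.4498, 0.3295, 0.0872]
orientation: [0.656, 0.755, 0.0, -0.0]
contact_force: [-0.5, 0.2, -2.0]
opening: 0.0477
```

Call:
apply_moves(
  commands=[
    [0, 0, 0.001, 0, 0, 0],
    [0, 0, 0.001, 0, 0, 0],
    [0, 0, 0.002, 0, 0, 0],
    [0, 0, 0.002, 0, 0, 0],
    [0, 0, 0.002, 0, 0, 0],
  ],
)

```text
time: 7.97
tcp_pos: [0.4498, 0.3295, 0.0872]
orientation: [0.656, 0.755, 0.0, -0.0]
contact_force: [-4.1, -2.6, 11.7]
opening: 0.0475
```

Contact: +12 N and z has stopped changing. Releasing.

Call:
apply_moves(
  commands=[
    [0, 0, -0.001, 0, 0, 0],
    [0, 0, -0.001, 0, 0, 0],
    [0, 0, -0.001, 0, 0, 0],
    [0, 0, -0.001, 0, 0, 0],
    [0, 0, -0.001, 0, 0, 0],
    [0, 0, -0.001, 0, 0, 0],
    [0, 0, -0.001, 0, 0, 0],
    [0, 0, -0.001, 0, 0, 0],
  ],
  gripper=1,
)

```text
time: 8.63
tcp_pos: [0.4498, 0.3295, 0.0867]
orientation: [0.656, 0.755, -0.0, -0.0]
contact_force: [-0.0, 0.4, 0.6]
opening: 0.0856
```

Call:
apply_moves(
  commands=[
    [0, 0, -0.01, 0, 0, 0],
    [0, 0, -0.03, 0, 0, 0],
    [0, 0, -0.06, 0, 0, 0],
    [0, 0, -0.1, 0, 0, 0],
    [0, 0, -0.15, 0, 0, 0],
    [0, 0, -0.2, 0, 0, 0],
    [0, 0, -0.26, 0, 0, 0],
    [0, 0, -0.27, 0, 0, 0],
    [0, 0, -0.27, 0, 0, 0],
  ],
)

```text
time: 9.38
tcp_pos: [0.4508, 0.3302, 0.225]
orientation: [0.656, 0.755, 0.003, 0.0]
contact_force: [-0.1, 1.1, -1.0]
opening: 0.0869
```

```bash
python3 - <<'E'
from h import *
cmd([.566,.107,.22],1.5)
E
```

```text
t 9.3833 tcp [0.4508 0.3302 0.225 ] F [-0.1  1.1 -1. ] open 0.0869
row [-0.4742  0.1659  0.0091] [ 0.0006 -0.0006  0.0181]
```

Call:
apply_moves(
  commands=[
    [-0.07, 0.025, 0, 0, 0, 0.003],
    [-0.14, 0.05, 0, 0, 0, 0.006],
    [-0.22, 0.075, 0, 0, 0, 0.01],
    [-0.3, 0.105, 0, 0, 0, 0.014],
    [-0.38, 0.133, 0, 0, 0, 0.018],
    [-0.43, 0.15, 0, 0, 0, 0.018],
    [-0.474, 0.166, 0.002, 0, 0, 0.018],
    [-0.474, 0.166, 0.002, 0, 0, 0.018],
    [-0.474, 0.166, 0.002, 0, 0, 0.018],
    [-0.474, 0.166, 0.002, 0, 0, 0.018],
  ],
)

```text
time: 10.22
tcp_pos: [0.5645, 0.1071, 0.22]
orientation: [0.697, 0.717, -0.0, -0.001]
contact_force: [0.4, 0.8, -0.1]
opening: 0.0873
```

```bash
python3 - <<'E'
from h import *
cmd([.566,.108,.085],1.5)
c=cam('wrist');im=c['frame'][:,:,::-1].copy();t=cam('top')['frame'][:,:,::-1]
a=np.radians(1.5)
for sx in(-.016,.016):
  for sy in(-.02,.02):
    P=[.566+sx*np.cos(a)-sy*np.sin(a),.108+sx*np.sin(a)+sy*np.cos(a),.055]
    p=proj(c,[P])[0];print(p.round(1));cv2.drawMarker(im,tuple(int(round(v)) for v in p),(0,0,255),0,5)
o=np.zeros((460,800,3),np.uint8)
o[:420,:510]=cv2.resize(im[110:250,170:340],None,fx=3,fy=3,interpolation=2);o[:250,520:800]=cv2.resize(t[100:225,50:190],None,fx=2,fy=2)
cv2.imwrite('pics/w3.png',o)
E
```

```text
t 10.2167 tcp [0.5645 0.1071 0.22  ] F [ 0.4  0.8 -0.1] open 0.0873
row [0.0017 0.0035 0.2699] [-0.0002 -0.      0.0002]
[242.1 209.4]
[241.5 166.1]
[277.2 209.5]
[278.  166.2]
```

View pics/w3.png

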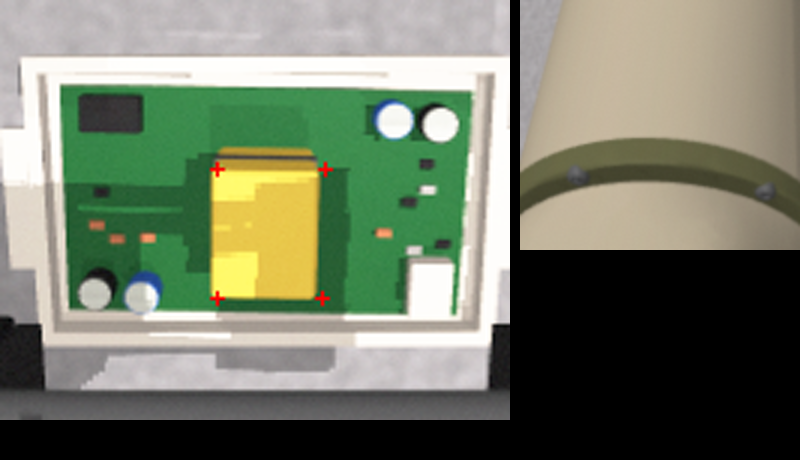

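The transformer sits about 1.7 mm to -x of the markers, at (212–318, 165–298) in the crop, so it is centred under the TCP. The board lies flat in the case. Descending.

Call:
apply_moves(
  commands=[
    [0.0015, 0.0005, 0.05, 0, 0, 0],
    [0.0015, 0.0005, 0.11, 0, 0, 0],
    [0.0015, 0.0005, 0.17, 0, 0, 0],
    [0.0015, 0.0005, 0.21, 0, 0, 0],
    [0.0015, 0.0005, 0.24, 0, 0, 0],
    [0.0015, 0.0005, 0.258, 0, 0, 0],
    [0.0015, 0.0005, 0.266, 0, 0, 0],
    [0.0015, 0.0005, 0.27, 0, 0, 0],
    [0.0015, 0.0005, 0.27, 0, 0, 0],
    [0.0015, 0.0005, 0.27, 0, 0, 0],
  ],
)

```text
time: 11.15
tcp_pos: [0.5658, 0.1075, 0.0867]
orientation: [0.697, 0.717, 0.001, 0.0]
contact_force: [-0.7, 0.2, -0.4]
opening: 0.0872
```

Call:
apply_moves(
  commands=[
    [0, 0, 0, 0, 0, 0],
    [0, 0, 0, 0, 0, 0],
    [0, 0, 0, 0, 0, 0],
    [0, 0, 0, 0, 0, 0],
    [0, 0, 0, 0, 0, 0],
    [0, 0, 0, 0, 0, 0],
    [0, 0, 0, 0, 0, 0],
    [0, 0, 0, 0, 0, 0],
    [0, 0, 0, 0, 0, 0],
    [0, 0, 0, 0, 0, 0],
    [0, 0, 0, 0, 0, 0],
    [0, 0, 0, 0, 0, 0],
  ],
  gripper=-1,
)

```text
time: 12.15
tcp_pos: [0.5652, 0.1072, 0.0857]
orientation: [0.697, 0.717, -0.0, -0.0]
contact_force: [-0.5, -1.3, 0.3]
opening: 0.0317
```

Call:
apply_moves(
  commands=[
    [0, 0, -0.005, 0, 0, 0],
    [0, 0, -0.015, 0, 0, 0],
    [0, 0, -0.03, 0, 0, 0],
    [0, 0, -0.05, 0, 0, 0],
    [0, 0, -0.08, 0, 0, 0],
    [0, 0, -0.12, 0, 0, 0],
    [0, 0, -0.17, 0, 0, 0],
    [0, 0, -0.22, 0, 0, 0],
    [0, 0, -0.26, 0, 0, 0],
    [0, 0, -0.29, 0, 0, 0],
    [0, 0, -0.3, 0, 0, 0],
    [0, 0, -0.3, 0, 0, 0],
    [0, 0, -0.3, 0, 0, 0],
  ],
)

```text
time: 13.23
tcp_pos: [0.5651, 0.1071, 0.2354]
orientation: [0.697, 0.717, -0.0, -0.0]
contact_force: [-0.7, 0.7, -2.1]
opening: 0.0318
```

```bash
python3 - <<'E'
from h import *
cmd([.488,-.3355,.235],-6)
c=cam('scene');im=c['frame'][:,:,::-1]
cv2.imwrite('pics/s3.png',cv2.resize(im[120:350,150:450],None,fx=2,fy=2))
E
```

```text
t 13.2333 tcp [0.5651 0.1071 0.2354] F [-0.7  0.7 -2.1] open 0.0318
row [-8.808e-01 -1.781e-01  8.000e-04] [-0.    -0.     0.021]
```

View pics/s3.png

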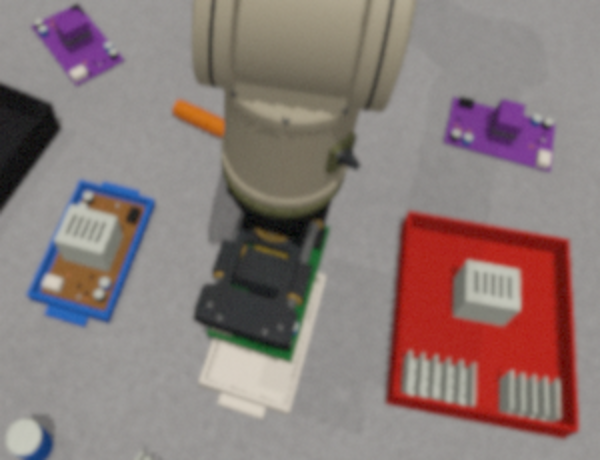

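The shield stands closed top up in the tray at (487,290), the case is empty and the board is in the gripper. Carrying it to the crate.

Call:
apply_moves(
  commands=[
    [-0.02, -0.004, 0, 0, 0, 0],
    [-0.06, -0.012, 0, 0, 0, 0.001],
    [-0.11, -0.022, 0, 0, 0, 0.003],
    [-0.17, -0.034, 0, 0, 0, 0.005],
    [-0.23, -0.046, 0, 0, 0, 0.007],
    [-0.29, -0.058, 0, 0, 0, 0.009],
    [-0.35, -0.07, 0, 0, 0, 0.011],
    [-0.41, -0.083, 0, 0, 0, 0.013],
    [-0.47, -0.095, 0, 0, 0, 0.015],
    [-0.53, -0.107, 0, 0, 0, 0.017],
    [-0.59, -0.119, 0, 0, 0, 0.019],
    [-0.65, -0.131, 0, 0, 0, 0.021],
    [-0.71, -0.144, 0, 0, 0, 0.021],
    [-0.77, -0.156, 0, 0, 0, 0.021],
    [-0.82, -0.166, 0, 0, 0, 0.021],
    [-0.86, -0.174, 0, 0, 0, 0.021],
    [-0.88, -0.178, 0, 0, 0, 0.021],
    [-0.88, -0.178, 0, 0, 0, 0.021],
    [-0.88, -0.178, 0, 0, 0, 0.021],
    [-0.88, -0.178, 0, 0, 0, 0.021],
  ],
)

```text
time: 14.95
tcp_pos: [0.4885, -0.3339, 0.2354]
orientation: [0.743, 0.67, 0.0, -0.0]
contact_force: [-0.2, 0.7, -2.8]
opening: 0.0321
```

```bash
python3 - <<'E'
from h import *
cmd([.488,-.3355,.0857],-6)
c=cam('wrist');im=c['frame'][:,:,::-1].copy()
a=np.radians(-6);q=lambda dx,dy,z:[.488+dx*np.cos(a)-dy*np.sin(a),-.3355+dx*np.sin(a)+dy*np.cos(a),z]
for P in [q(-.108,.095,.06),q(.152,.095,.06),q(-.108,-.095,.06),q(.152,-.095,.06)]:
    p=proj(c,[P])[0];print(p.round());cv2.drawMarker(im,tuple(int(round(v)) for v in p),(255,255,0),0,9)
cv2.imwrite('pics/w4.png',cv2.resize(im,None,fx=1.4,fy=1.4))
E
```

```text
t 14.95 tcp [ 0.4885 -0.3339  0.2354] F [-0.2  0.7 -2.8] open 0.0321
row [-0.0036 -0.0005  0.2994] [-0.0001 -0.0002  0.0002]
[132.  82.]
[432.  83.]
[152. 278.]
[405. 278.]
```

View pics/w4.png

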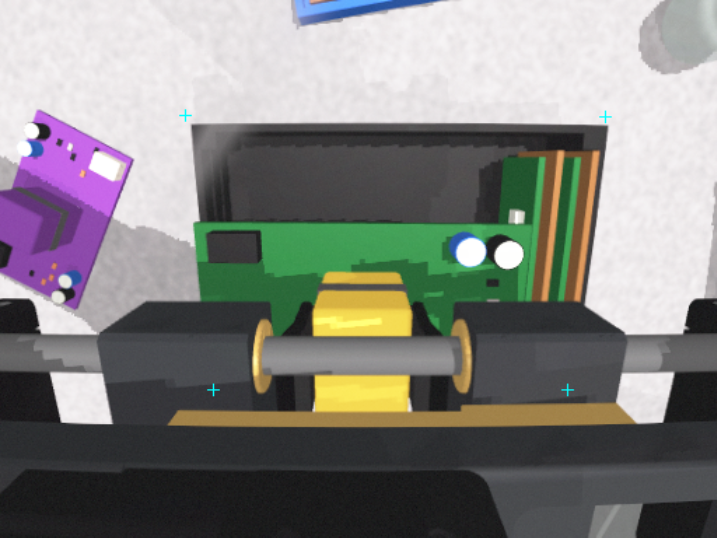

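The crate sits about 6 mm further to -y and 2–3 mm to +x than the markers (rim edge at (192,125)–(607,127)). I'll adjust and lower.

Call:
apply_moves(
  commands=[
    [-0.0135, 0.004, 0.015, 0, 0, 0],
    [-0.0135, 0.004, 0.04, 0, 0, 0],
    [-0.0135, 0.004, 0.08, 0, 0, 0],
    [-0.0135, 0.004, 0.12, 0, 0, 0],
    [-0.0135, 0.004, 0.16, 0, 0, 0],
    [-0.0135, 0.004, 0.2, 0, 0, 0],
    [-0.0135, 0.004, 0.235, 0, 0, 0],
    [-0.0135, 0.004, 0.26, 0, 0, 0],
    [-0.0135, 0.004, 0.275, 0, 0, 0],
    [-0.0135, 0.004, 0.285, 0, 0, 0],
    [-0.0135, 0.004, 0.292, 0, 0, 0],
    [-0.0135, 0.004, 0.292, 0, 0, 0],
    [-0.0135, 0.004, 0.292, 0, 0, 0],
    [-0.0135, 0.004, 0.292, 0, 0, 0],
  ],
)

```text
time: 16.17
tcp_pos: [0.49, -0.3422, 0.0904]
orientation: [0.743, 0.669, 0.0, 0.001]
contact_force: [-0.4, -0.1, -2.8]
opening: 0.0317
```

Call:
apply_moves(
  commands=[
    [0, 0, 0.001, 0, 0, 0],
    [0, 0, 0.002, 0, 0, 0],
    [0, 0, 0.003, 0, 0, 0],
    [0, 0, 0.004, 0, 0, 0],
    [0, 0, 0.005, 0, 0, 0],
    [0, 0, 0.005, 0, 0, 0],
    [0, 0, 0.005, 0, 0, 0],
  ],
)

```text
time: 16.75
tcp_pos: [0.4895, -0.342, 0.0872]
orientation: [0.743, 0.669, -0.0, -0.0]
contact_force: [0.7, 0.4, -2.5]
opening: 0.0316
```

Call:
apply_moves(
  commands=[
    [0, 0, 0.001, 0, 0, 0],
    [0, 0, 0.001, 0, 0, 0],
    [0, 0, 0.002, 0, 0, 0],
    [0, 0, 0.002, 0, 0, 0],
    [0, 0, 0.002, 0, 0, 0],
  ],
)

```text
time: 17.17
tcp_pos: [0.4896, -0.342, 0.0862]
orientation: [0.743, 0.669, 0.0, -0.0]
contact_force: [0.6, -0.4, -2.1]
opening: 0.032
```

Call:
apply_moves(
  commands=[
    [0, 0, 0.0005, 0, 0, 0],
    [0, 0, 0.001, 0, 0, 0],
    [0, 0, 0.001, 0, 0, 0],
    [0, 0, 0.001, 0, 0, 0],
  ],
)

```text
time: 17.5
tcp_pos: [0.4896, -0.342, 0.0857]
orientation: [0.743, 0.669, 0.0, -0.0]
contact_force: [0.5, 0.9, -2.4]
opening: 0.0317
```

Call:
apply_moves(
  commands=[
    [0, 0, 0.0005, 0, 0, 0],
    [0, 0, 0.001, 0, 0, 0],
    [0, 0, 0.001, 0, 0, 0],
    [0, 0, 0.001, 0, 0, 0],
  ],
)

```text
time: 17.83
tcp_pos: [0.4896, -0.342, 0.0857]
orientation: [0.743, 0.669, 0.0, -0.0]
contact_force: [-1.7, 2.3, 6.4]
opening: 0.0317
```

Contact: +6 N against the -2.4 N carry weight. Releasing and rising.

Call:
apply_moves(
  commands=[
    [0, 0, 0, 0, 0, 0],
    [0, 0, 0, 0, 0, 0],
    [0, 0, 0, 0, 0, 0],
    [0, 0, 0, 0, 0, 0],
    [0, 0, 0, 0, 0, 0],
    [0, 0, 0, 0, 0, 0],
    [0, 0, 0, 0, 0, 0],
    [0, 0, 0, 0, 0, 0],
    [0, 0, 0, 0, 0, 0],
    [0, 0, 0, 0, 0, 0],
    [0, 0, 0, 0, 0, 0],
    [0, 0, 0, 0, 0, 0],
  ],
  gripper=1,
)

```text
time: 18.83
tcp_pos: [0.4896, -0.342, 0.0852]
orientation: [0.743, 0.669, 0.0, -0.0]
contact_force: [-0.8, -0.7, 0.8]
opening: 0.0866
```

Call:
apply_moves(
  commands=[
    [0, 0, -0.01, 0, 0, 0],
    [0, 0, -0.03, 0, 0, 0],
    [0, 0, -0.06, 0, 0, 0],
    [0, 0, -0.1, 0, 0, 0],
    [0, 0, -0.15, 0, 0, 0],
    [0, 0, -0.2, 0, 0, 0],
    [0, 0, -0.26, 0, 0, 0],
    [0, 0, -0.32, 0, 0, 0],
    [0.06, 0, -0.36, 0, 0, 0],
    [0.12, 0, -0.36, 0, 0, 0],
    [0.18, 0, -0.36, 0, 0, 0],
    [0.24, 0, -0.36, 0, 0, 0],
    [0.3, 0, -0.36, 0, 0, 0],
    [0.36, 0, -0.36, 0, 0, 0],
    [0.42, 0, -0.36, 0, 0, 0],
    [0.44, 0, -0.36, 0, 0, 0],
    [0.44, 0, -0.36, 0, 0, 0],
    [0.44, 0, -0.36, 0, 0, 0],
  ],
)

```text
time: 20.33
tcp_pos: [0.5126, -0.1236, 0.2659]
orientation: [0.743, 0.669, 0.0, 0.0]
contact_force: [-0.4, -0.6, -1.1]
opening: 0.0871
```

```bash
python3 - <<'E'
from h import *
cmd([.5,0,.3],0)
c=cam('scene');im=c['frame'][:,:,::-1]
cv2.imwrite('pics/s4.png',cv2.resize(im,None,fx=1.5,fy=1.5))
E
```

```text
t 20.3333 tcp [ 0.5126 -0.1236  0.2659] F [-0.4 -0.6 -1.1] open 0.0871
row [ 0.2432 -0.0507 -0.0683] [ 0.0001  0.     -0.0166]
```

View pics/s4.png

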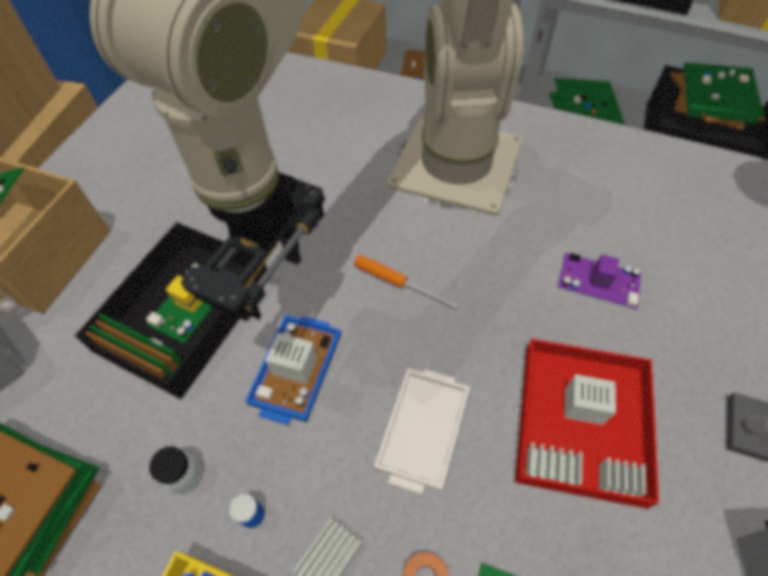

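The board lies flat in the crate, with the yellow core up at (182,292). The case is empty, the shield is upright in the tray at (590,398), and the robot is clear of everything. Handing in.

```bash
python3 -c "
from h import *
print(robot.job_done())"
```

```text
the job is handed in; nothing more can be done
None
```

I took the green module in the white case apart in the order asked and handed the job in; the robot's clock read about 20 s at my last check, against the 59 s limit.

- **Shield:** it stands closed top up on the free floor of the red tray. I lowered it until the force read about 12 N, then released it.
- **Green board:** it lies flat, parts up, on the free floor of the black crate. It touched down at about 6 N before release.
- **Last check:** the final scene picture shows both parts in place, the white case empty, and the blue module and the purple board in view where they were. The gripper was open and clear of everything. The arm partly hid the crate and one of the two purple boards in that picture.
- **Disagreements:**
  - Close wrist views put the shield about 2.5 mm, the transformer about 1.7 mm and the crate about 6 mm from the first estimates. I corrected for each.
  - The added top view taken after placing the shield was blocked by the arm, so the later scene pictures were used instead.

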